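# Hang the L-shaped brass plate level on the display hook

### The arm

A 6-joint arm with a two-finger parallel gripper is mounted at the origin on the work surface. World frame = base frame: x ahead of the robot, y to its left, z up, the work surface at z = 0. Lengths are in mm, angles in degrees, forces in N, time in s.
With the tool pointing down it reaches from about 350 to 850 mm from the base axis. Payload 8.1 kg.
Tool frame: the origin (TCP) lies on the centre line of the jaws, within the pads' length; the fingertips stand 19 mm ahead of it and the grasp point (between the pads) is the TCP; z points along the fingers, y is the direction in which the jaws open and shut (so a half turn about z gives the same grasp; the last joint's range is limited). The gripper opens to 85 mm and grips with 20 to 120 N. Pads are 22 mm wide; open, the fingers measure 114 mm over their backs; the gripper's body (76 mm by 85 mm) begins 54 mm behind the grasp point. The pads swing forward as they close: fully open they stand 13 mm farther back than shut.
Start: joints at [70.623, 7.471, 85.268, -0, 87.261, -4.893], TCP at [150.047, 580.94, 250.292] pointing down, gripper open.
Joint ranges: [-169.43, 169.43], [-51.17, 129.36], [1.28, 143.12], [-76.62, 256.62], [0, 156.53], [-152.29, 152.29]. Speed limits (degrees/s): [136.94, 136.94, 159.86, 180, 180, 180].

### API

Orientations are given as [roll, pitch, yaw] about the fixed x, y, z axes, in that order (R = Rz(yaw) Ry(pitch) Rx(roll)).
In Python, from bench import r, viewer gives the robot as it stands.
- The arm moves only by the tool carry_out, never from a script. Its argument "commands" is a list that holds one entry, the list of rows, each a list of 7 numbers: the finger opening in mm, from 0 to 85.4, then the shift along the tool's x, y, z in mm, then the turn, a rotation vector about the tool's x, y, z in degrees. A call has 1 to 5 rows; each row is the pose to reach, as a shift and turn from the pose commanded when the call began, along the tool's axes at that moment; what a row does not reach only later rows make up. A row lasts 1/8 s, in which the tool goes at most 62.5 mm and 10.7 degrees, less where a joint would pass 70% of its speed; a pose out of reach is approached as far as the arm can. A call with a gripper value outside its range is refused whole. The fingers move at their own pace and stop on an object; "grip_force" is the grip in N (left out, the last holds). Time passes only in rows, so rows that repeat a pose let the fingers close. It gives the time, the measured TCP pose, the force and the opening at its end, in the units of the state.
- r.sense(): the state, without advancing time (a new reading comes with each control period).
- viewer.snapshot(name): name is "scene" or "top" or "wrist"; returns the picture (400x640x3 uint8, red, green, blue); there is no depth.
- viewer.calibration(name): a dict with "camera_matrix" (3x3 intrinsics, pixels), "k1" (the pictures are not rectified: a ray, as slopes to the right and down, at radius r is drawn at 1 + k1 r^2 times it, then the intrinsics apply), "rvec" (rotation vector, rad) and "tvec" (3), from world to camera coordinates, as OpenCV has them. Camera axes: x right, y down, z forward; pixel columns grow to the right and rows downward; lengths in mm; the calibration is good to about 2 mm. A picture is of the moment at which its call begins: read the wrist's pose just before it. calibration takes no time and is no camera call; for the wrist camera it gives the pose at the moment of the call.
- r.hand_in(): hands the job in, once; it reports no verdict.
The state is a dict: "time": time; "joint_pos": joint angles; "qd": joint speeds; "joint_efforts": joint torques, N m; "tool_pos": TCP position; "tcp_rot": TCP orientation; "ft_force": force on the tool from outside, world axes, zero at the start; "wrist_torque": the same for the moment, N m; "finger_gap": finger opening in mm.
Only numpy, scipy, OpenCV 4.12 (cv2) and the standard library are available. Lean on these libraries where they do the work, as an engineer would, in place of code of your own. Each camera call takes 0.05 s, during which the arm holds its last target. There are 200 camera calls.

### The job

Take the L-shaped brass plate out of the slotted rack and hang it on the display stand's hook by the one hole that lets its long top edge hang level, pushed back along the hook to the collar. Feel for the hook and set the plate down on it gently, without dropping or forcing it; then let go and leave everything else standing where it is.

Things in the scene. Friction and masses are not known exactly. Their poses are not given: they have to be found in the camera images.
- plate: solid L-shaped brass plate, evenly 5 mm thick, 0.3 to 0.5 kg, upright in a rack slot. Origin: middle of the underside of its foot. x through the thickness, y along the long top edge, z up. Top strip: y -37 to +115 mm, z 91 to 125 mm. Broad leg below it: y -37 to +37 mm, z 0 to 91 mm
- plate_strip (a point): middle of the plate's top strip, mid thickness, at y = 39, z = 108 mm in the plate's frame (same axes). Six round through holes, 14 mm in diameter, lie in one row in the strip, all at the plate's z = 108 mm, their centres at the plate's y = -23.8, -3.8, 16.2, 36.2, 56.2 and 76.2 mm
- rack: fixed wooden rack, 150 x 170 mm, 42 mm high; origin under its centre. Three upright slots along its y axis at x = -46, 0 and +46 mm, each 7 mm wide, floor 12 mm and rims 42 mm above the table. The L plate stands in any one of them, two lower tags in the others
- stand: fixed display stand; origin under its round base (120 mm across, 14 mm high), z up. A 22 mm tube (28 mm ring on top) rises to 124 mm; in it a 14 mm telescoping post, clamped, whose rounded top ends 9 mm above the hook's axis. The hook points along the stand's -x axis (y = 0)
- arched_tag: bystander: brass tag with a round top, 60 mm wide, 66 mm high, 5 mm thick, upright in a rack slot; origin under its foot, x through its thickness
- square_tag: bystander: rectangular brass tag, 80 mm wide, 56 mm high, 5 mm thick, upright in a rack slot; origin under its foot, x through its thickness
- bowl_big: bystander: brass bowl, 110 mm across, 50 mm high, origin under its foot
- bowl_small: bystander: copper bowl, 72 mm across, 35 mm high, origin under its foot
- bell: bystander: brass hand bell, 64 mm across, 68 mm high, origin under its mouth's centre
- polish: bystander: grey metal can, 56 mm across, 100 mm high, origin under it
- brush: bystander: brush lying on the table
- figure: bystander: dark turned figure, 52 mm across, 86 mm high, origin under it
- stand_tube (a point): middle of the top of the stand's fixed tube, 124 mm above the table. The hook above it is a level straight steel rod 7 mm thick with a 9 mm end ball centred 95 mm from the post's axis; near the post a 26 mm round collar, front face at the stand's x = -26 mm. The rod's axis is 145 to 205 mm above the table, differs each time and is not measured: feel for it, or look
There are look-alikes about, which are no part of the job. Of the things that look like the rack, the middle-sized one is meant.

How it is judged:
By the outcome, as a careful person would: the job done as asked, in the order asked, and still so for the second after the job is handed in, with the robot touching nothing.
It also fails if it takes over 61 s, if anything falls off the work surface, if the arm or the gripper's body presses on something with over 40 N, if the wrist force passes 120 N, or if a joint passes its speed limit or range.

## Working session

There is one attempt and no reset: what is moved stays moved. The work goes in short steps, Python scripts to look and compute and a tool call to move; the robot and the scene stay as the last step left them, time stands still between calls to the robot, and variables do not carry over. Pictures are saved under pics/ and viewed, about 8 in all and at most 12, crops included, and the job is handed in when it is done.

Besides the shell and the picture viewer there is one more tool, called after "Emit:" in YAML: its name, and indented under it one key for each argument. carry_out: Moves the arm, as the interface text tells. Its arguments: {"type":"object","properties":{"commands":{"type":"array","items":{"type":"array","items":{"type":"array","items":{"type":"number"}}}},"grip_force":{"type":"number"}},"required":["commands"]}

```bash
mkdir -p pics; ls; cat > h.py <<'E'
import numpy as np, cv2
from scipy.spatial.transform import Rotation as R
from bench import r, viewer
def snap(name,fn=None):
    c=viewer.calibration(name); im=viewer.snapshot(name)
    if fn: cv2.imwrite('pics/'+fn,im[:,:,::-1])
    return im,c
def cam(c):
    K=np.array(c["camera_matrix"]);Rm=cv2.Rodrigues(np.array(c["rvec"],float))[0];t=np.array(c["tvec"],float).ravel()
    return K,Rm,t,c["k1"]
def ray(c,uv):
    K,Rm,t,k1=cam(c); d=np.array([(uv[0]-K[0,2])/K[0,0],(uv[1]-K[1,2])/K[1,1]]); s=d.copy()
    for _ in range(20): s=d/(1+k1*(s@s))
    return -Rm.T@t, Rm.T@np.array([s[0],s[1],1.])
def onz(c,uv,z):
    o,d=ray(c,uv); return o+d*(z-o[2])/d[2]
def tri(*cu):
    A=np.zeros((3,3));b=np.zeros(3);L=[]
    for c,uv in cu:
        o,d=ray(c,uv);d=d/np.linalg.norm(d);P=np.eye(3)-np.outer(d,d);A+=P;b+=P@o;L.append((o,P))
    x=np.linalg.solve(A,b); return x,[np.linalg.norm(P@(x-o)) for o,P in L]
def proj(c,X):
    K,Rm,t,k1=cam(c); p=Rm@np.array(X,float)+t; s=p[:2]/p[2]; s=s*(1+k1*(s@s)); return np.array([K[0,0]*s[0]+K[0,2],K[1,1]*s[1]+K[1,2]])
E
python3 - <<'E'
from h import *
a,c1=snap("scene","scene0.png"); b,c2=snap("top","top0.png"); w,c3=snap("wrist","wrist0.png")
cv2.imwrite('pics/a.png',cv2.resize(np.vstack([a,b])[:,:,::-1],None,fx=.75,fy=.75))
for c in(c1,c2,c3): print(c["camera_matrix"],c["k1"],-cam(c)[1].T@cam(c)[2],cam(c)[1][2])
print(r.sense())
E
```

```text
pics
[[363.08986697   0.         312.90634824]
 [  0.         363.08986697 199.92436693]
 [  0.           0.           1.        ]] -0.08171960061815257 [1348.9997948   217.54347927  691.23760946] [-0.7929417  -0.19713353 -0.57652565]
[[368.45136603   0.         319.6899206 ]
 [  0.         368.45136603 194.73538611]
 [  0.           0.           1.        ]] -0.029511693974560216 [ 471.99864636   14.45358562 1237.09334367] [ 0.04173955 -0.00469443 -0.9991175 ]
[[345.44226244   0.         319.81670148]
 [  0.         345.44226244 200.73046049]
 [  0.           0.           1.        ]] 0.014062793584225347 [ 78.1070818  600.45503476 372.66781409] [ 0.28222385 -0.07482355 -0.95642623]
{'time': 0.15, 'joint_pos': array([ 7.06240959e+01,  7.50528680e+00,  8.53143143e+01, -1.63625471e-04,
        8.72621496e+01, -4.89530655e+00]), 'qd': array([ 0.07699536, -0.19773175, -0.17658261, -0.08598056,  0.04898402,
        0.03560402]), 'joint_efforts': array([ 6.02604978e-04, -5.70077920e+01, -5.01151049e+01, -2.27461373e-04,
        1.01214414e-02, -4.90111051e-05]), 'tool_pos': array([149.90263511, 580.56707314, 249.49022303]), 'tcp_rot': array([-1.79918534e+02, -6.81338826e-03,  1.65519405e+02]), 'ft_force': array([-0.80597928,  0.44226538,  0.03425164]), 'wrist_torque': array([ 0.0039769 , -0.02423665,  0.05907327]), 'finger_gap': 85.59722240499181}
```

View pics/scene0.png

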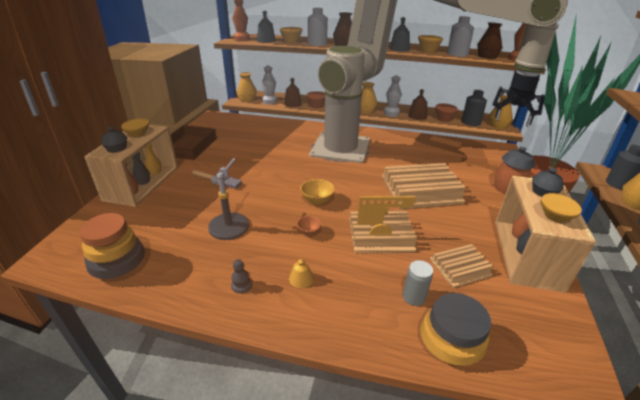

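View pics/top0.png

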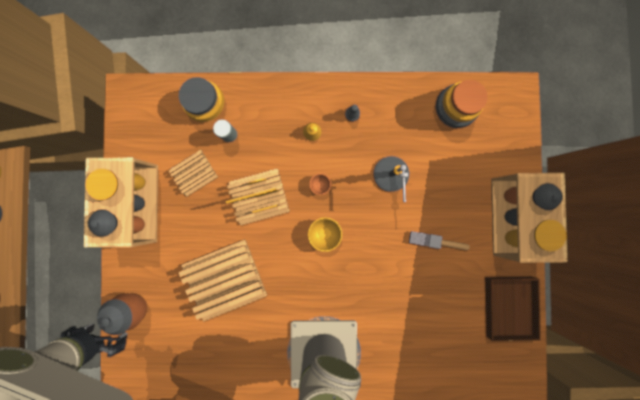

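The racks are at top-view pixels (192,173) small, (257,197) middle and (222,280) large. The middle one holds the L plate and fits the description. The stand is at (392,175). I'll confirm both in one enlarged crop.

```bash
python3 - <<'E'
import cv2,numpy as np
a=cv2.imread('pics/scene0.png');b=cv2.imread('pics/top0.png')
f=lambda im,x,y,w,h:cv2.resize(im[y:y+h,x:x+w],(400,300),interpolation=cv2.INTER_CUBIC)
cv2.imwrite('pics/crop0.png',np.vstack([np.hstack([f(a,335,180,100,75),f(a,180,150,100,75)]),np.hstack([f(b,210,160,100,75),f(b,350,145,100,75)])]))
E
```

```text
(no output)
```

View pics/crop0.png

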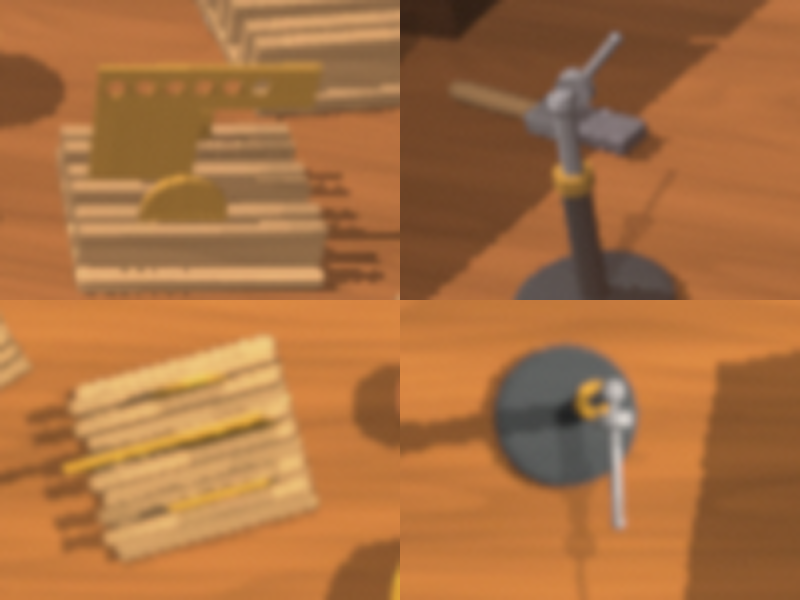

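The crop confirms it. The middle-sized rack has the L plate in its centre slot, the arched tag in the front slot and the square tag in the rear one. The plate's leg is on the -y side and its strip overhangs toward +y. The hook points towards the robot. The centre of mass is at y = 16.15 mm, so the third hole (16.2) is the right one. Next I triangulate.

```bash
python3 - <<'E'
from h import *
cs=viewer.calibration("scene");ct=viewer.calibration("top")
for n,t,s in [("ball",(404.5,201.2),(233.7,159.5)),("plate leg corner",(277.5,189.5),(359.7,196.7)),("plate strip corner",(226.3,202),(415.5,196.6)),("post top/collar",(404,169),(222,169))]:
    x,e=tri((ct,t),(cs,s));print(n,x.round(1),np.round(e,1))
    
# ring top of tube z=124 (top crop ring ~ (597,400))
print("ring",onz(ct,(350+195/4,145+100/4),124),onz(cs,(180+172/4,150+172/4),124), "base",onz(ct,(350+166/4,145+116/4),14))
p=onz(ct,(277.5,189.5),137);q=onz(ct,(226.3,202),137);print(p,q,np.linalg.norm(p-q),np.degrees(np.arctan2(*(q-p)[[1,0]])))
print(onz(ct,(210+195/4,160+150/4),42))
E
```

```text
ball [ 496.4 -235.5  174.4] [0.2 0.2]
plate leg corner [533.9 140.7 131.3] [4.8 4.8]
plate strip corner [497.6 291.5 133.4] [2.1 2.1]
post top/collar [ 586.8 -228.7  194.8] [2.3 2.3]
ring [ 592.54571664 -231.48461474  124.        ] [ 599.12671308 -227.86225432  124.        ] base [ 591.15224397 -231.30602038   14.        ]
[534.25579485 135.3412056  137.        ] [497.63036037 288.4668764  137.        ] 157.4448903882707 103.45159736067352
[513.93747228 206.67287018  42.        ]
```

```bash
cat >> h.py <<'E'
def go(pos,yaw,roll=180,pitch=0):
    s=r.sense(); T=R.from_euler('xyz',s["tcp_rot"],degrees=True); G=R.from_euler('xyz',[roll,pitch,yaw],degrees=True)
    print("t",round(s["time"],2),"pos",s["tool_pos"].round(1),"rpy",s["tcp_rot"].round(2),"F",s["ft_force"].round(2),"M",s["wrist_torque"].round(3),"gap",round(s["finger_gap"],1))
    print("shift",T.inv().apply(np.array(pos)-s["tool_pos"]).round(1),"turn",(T.inv()*G).as_rotvec(degrees=True).round(2))
E
python3 -c "
from h import *
go([505,245,270],103.5)"
```

```text
t 0.15 pos [149.9 580.6 249.5] rpy [-1.7992e+02 -1.0000e-02  1.6552e+02] F [-0.81  0.44  0.03] M [ 0.004 -0.024  0.059] gap 85.6
shift [-427.7 -236.1  -20.2] turn [-8.000e-02  4.000e-02  6.202e+01]
```

Emit:
carry_out:
  commands:
    - [[60,-55,-30,-15,0,0,10],[50,-110,-60,-20,0,0,20],[45,-165,-90,-20,0,0,30],[45,-220,-120,-20,0,0,40],[45,-270,-150,-20,0,0,50]]

```text
time: 0.78
tool_pos: [375.1, 366.5, 270.1]
tcp_rot: [180.0, 0.0, 115.2]
ft_force: [1.4, 0.5, 0.2]
finger_gap: 45.0
```

```bash
python3 -c "
from h import *
go([505,245,270],103.5)"
```

```text
t 0.78 pos [375.1 366.5 270.1] rpy [180.     0.   115.19] F [1.38 0.48 0.21] M [ 0.022  0.008 -0.033] gap 45.0
shift [-165.3   65.9    0.2] turn [ 0.    0.   11.69]
```

Emit:
carry_out:
  commands:
    - [[40,-50,20,0,0,0,6],[40,-105,42,0,0,0,11.7],[40,-150,60,0,0,0,11.7],[40,-165,66,0,0,0,11.7],[40,-165,66,0,0,0,11.7]]

```text
time: 1.4
tool_pos: [504.7, 247.2, 269.8]
tcp_rot: [-179.9, -0.0, 103.7]
ft_force: [0.3, 1.2, -0.1]
finger_gap: 40.2
```

```bash
python3 - <<'E'
from h import *
im,c=snap("wrist","wrist1.png"); np.save('w1.npy',c,allow_pickle=True)
go([535,245,270],103.5)
print([proj(c,p).round(0) for p in ([534,138,137],[497.6,289,137])])
E
```

```text
t 1.45 pos [504.1 248.1 270. ] rpy [-1.7995e+02 -3.0000e-02  1.0380e+02] F [-0.6   0.28  0.24] M [ 0.036  0.015 -0.002] gap 40.2
shift [-10.4  29.3  -0.1] turn [-0.05 -0.03  0.3 ]
[array([322., 322.]), array([323., 142.])]
```

View pics/wrist1.png

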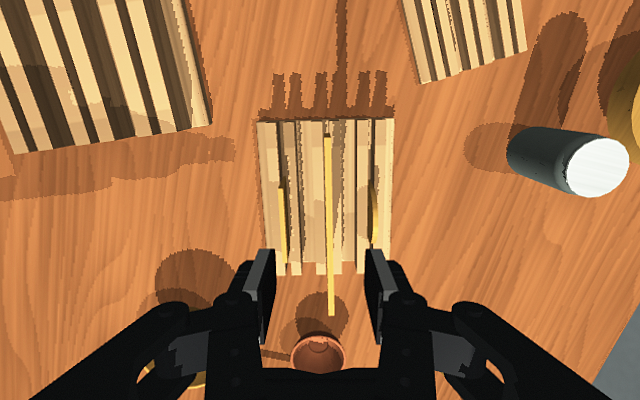

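```bash
cat >> h.py <<'E'
def edge(im,c,rows,x0,x1,z):
    hsv=cv2.cvtColor(im,cv2.COLOR_RGB2HSV); P=[]
    for v in rows:
        m=np.where((hsv[v,x0:x1,1]>150)&(hsv[v,x0:x1,0]>18)&(hsv[v,x0:x1,0]<32)&(hsv[v,x0:x1,2]>120))[0]
        if len(m)>1: P.append((x0+np.median(m),v,len(m)))
    return np.array(P)
E
python3 - <<'E'
from h import *
im=cv2.imread('pics/wrist1.png')[:,:,::-1].copy(); c=np.load('w1.npy',allow_pickle=True).item()
print(im[200,322:338].tolist())
P=edge(im,c,range(130,325,1),318,340,137); print(P[::12],P[0],P[-1])
W=np.array([onz(c,p[:2],137) for p in P]); d=np.polyfit(W[:,1],W[:,0],1); print(d,90-np.degrees(np.arctan(d[0])),W[0],W[-1])
E
```

```text
[[249, 215, 149], [255, 219, 154], [173, 130, 88], [156, 112, 53], [251, 207, 101], [252, 222, 112], [249, 213, 106], [248, 212, 106], [249, 215, 108], [255, 226, 111], [219, 164, 93], [164, 124, 86], [170, 129, 86], [171, 131, 87], [173, 133, 88], [171, 130, 86]]
[[327.5 138.    6. ]] [327.5 138.    6. ] [331. 315.   4.]
[-2.74664536e-01  5.79784580e+02] 105.35838038489801 [499.79823418 292.79671138 137.        ] [539.41807772 147.02437608 137.        ]
```

```bash
python3 -c "
from h import *
go([516.7,230.5,180],105.2)"
```

```text
t 1.45 pos [504.1 248.1 270. ] rpy [-1.7995e+02 -3.0000e-02  1.0380e+02] F [-0.6   0.28  0.24] M [ 0.036  0.015 -0.002] gap 40.2
shift [-20.1   8.1  89.9] turn [-0.05 -0.03 -1.4 ]
```

Emit:
carry_out:
  commands:
    - [[40,-20,8,30,0,0,-1.4],[40,-20,8,65,0,0,-1.4],[40,-20,8,85,0,0,-1.4],[40,-20,8,90,0,0,-1.4],[40,-20,8,90,0,0,-1.4]]

```text
time: 2.08
tool_pos: [517.1, 230.9, 181.1]
tcp_rot: [180.0, -0.0, 105.3]
ft_force: [0.4, 0.3, 0.1]
finger_gap: 40.1
```

```bash
python3 - <<'E'
from h import *
im,c=snap("wrist","wrist2.png"); np.save('w2.npy',c,allow_pickle=True)
go([516.7,230.5,122],105.2)
cv2.imwrite('pics/wrist2c.png',cv2.resize(im[20:400,160:480,::-1],None,fx=1.5,fy=1.5))
E
```

```text
t 2.12 pos [517.6 230.9 181.7] rpy [ 1.7989e+02 -1.0000e-02  1.0526e+02] F [-0.35 -0.26  0.1 ] M [-0.012 -0.042  0.006] gap 40.0
shift [-0.1 -1.1 59.7] turn [ 0.11 -0.01  0.06]
```

View pics/wrist2c.png

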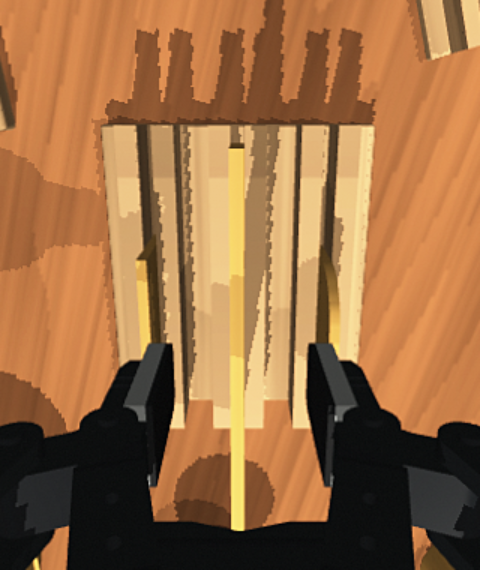

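```bash
python3 - <<'E'
from h import *
c1=np.load('w1.npy',allow_pickle=True).item();c2=np.load('w2.npy',allow_pickle=True).item()
print(tri((c1,(327.3,136.5)),(c2,(317.3,118))))
p=onz(c2,(317.3,118),137);q=onz(c2,(318.7,370),137);d=p-q;print(p,q,np.degrees(np.arctan2(d[1],d[0])))
u=(p-q)/np.linalg.norm(p-q); g=p-65*u; print(g)
go([g[0],g[1],122],np.degrees(np.arctan2(d[1],d[0])))
E
```

```text
(array([499.41074367, 293.57903481, 135.22545296]), [np.float64(0.08275787418597262), np.float64(0.08275787418592306)])
[499.32889785 293.63386055 137.        ] [538.17120024 153.07945303 137.        ] 105.4481722245793
[516.64272686 230.98219398 137.        ]
t 2.12 pos [517.6 230.9 181.7] rpy [ 1.7989e+02 -1.0000e-02  1.0526e+02] F [-0.35 -0.26  0.1 ] M [-0.012 -0.042  0.006] gap 40.0
shift [ 0.3 -1.  59.7] turn [ 0.11 -0.01 -0.19]
```

Emit:
carry_out:
  commands:
    - [[40,0,-0.8,30,0,0,-0.2],[40,0,-0.8,55,0,0,-0.2],[30,0,-0.8,59,0,0,-0.2],[20,0,-0.8,59,0,0,-0.2],[14,0,-0.8,59,0,0,-0.2]]
  grip_force: 70

```text
time: 2.75
tool_pos: [517.5, 230.4, 123.2]
tcp_rot: [179.8, -0.0, 105.4]
ft_force: [-1.1, 0.5, -0.0]
finger_gap: 13.6
```

Emit:
carry_out:
  commands:
    - [[8,0,0,0,0,0,0],[5,0,0,0,0,0,0],[0,0,0,0,0,0,0],[0,0,0,0,0,0,0],[0,0,0,0,0,0,0]]
  grip_force: 70

```text
time: 3.38
tool_pos: [516.7, 230.2, 122.4]
tcp_rot: [179.9, -0.0, 105.4]
ft_force: [-1.8, 0.5, 6.1]
finger_gap: 3.8
```

```bash
python3 -c "
from h import *
go([516.7,230.5,235],105.4)"
```

```text
t 3.38 pos [516.7 230.2 122.4] rpy [ 1.7995e+02 -1.0000e-02  1.0542e+02] F [-1.78  0.53  6.06] M [-0.226  0.571 -0.037] gap 3.8
shift [   0.3    0.2 -112.6] turn [ 0.05 -0.01  0.02]
```

Emit:
carry_out:
  commands:
    - [[0,0,0,-10,0,0,0],[0,0,0,-25,0,0,0],[0,0,0,-50,0,0,0],[0,0,0,-85,0,0,0],[0,0,0,-110,0,0,0]]

```text
time: 4.0
tool_pos: [516.6, 230.1, 233.8]
tcp_rot: [179.9, -0.0, 105.4]
ft_force: [0.4, -1.2, -4.5]
finger_gap: 4.3
```

Emit:
carry_out:
  commands:
    - [[0,0,0,-20,0,0,0],[0,0,0,-30,0,0,0],[0,0,0,-30,0,0,0]]

```text
time: 4.38
tool_pos: [516.6, 230.0, 261.7]
tcp_rot: [180.0, -0.0, 105.4]
ft_force: [-0.0, -0.2, -5.1]
finger_gap: 4.0
```

```bash
python3 - <<'E'
from h import *
a,cs=snap("scene","scene1.png");b,ct=snap("wrist","wrist3.png");np.save('w3.npy',ct,allow_pickle=True)
go([440,-200,262],93)
f=lambda im,x,y,w,h:cv2.resize(im[y:y+h,x:x+w,::-1],(400,400),interpolation=cv2.INTER_CUBIC)
cv2.imwrite('pics/c3.png',np.hstack([f(a,340,100,120,120),f(b,120,0,400,400)]))
E
```

```text
t 4.47 pos [515.9 229.8 260.1] rpy [-179.89    0.    105.41] F [ 0.15 -0.12 -5.08] M [ 0.169  0.047 -0.016] gap 3.9
shift [-394.2 -187.4   -1.5] turn [-0.11  0.02 12.41]
```

View pics/c3.png

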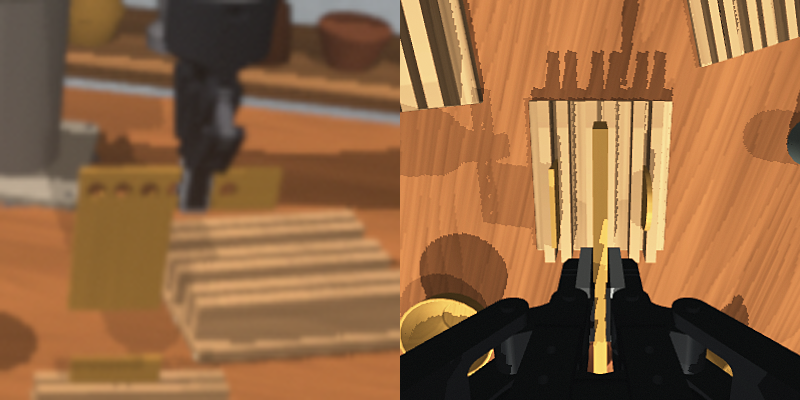

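```bash
python3 - <<'E'
import cv2,numpy as np
b=cv2.imread('pics/wrist3.png');a=cv2.imread('pics/scene1.png')
cv2.imwrite('pics/c4.png',np.hstack([cv2.resize(b[200:400,280:360],(240,600),interpolation=cv2.INTER_NEAREST),cv2.resize(a[140:200,355:435],(560,600)[:1]+(420,),interpolation=cv2.INTER_CUBIC) if 0 else cv2.copyMakeBorder(cv2.resize(a[140:200,355:435],(560,420),interpolation=cv2.INTER_CUBIC),0,180,0,0,0)]))
E
```

```text
(no output)
```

View pics/c4.png

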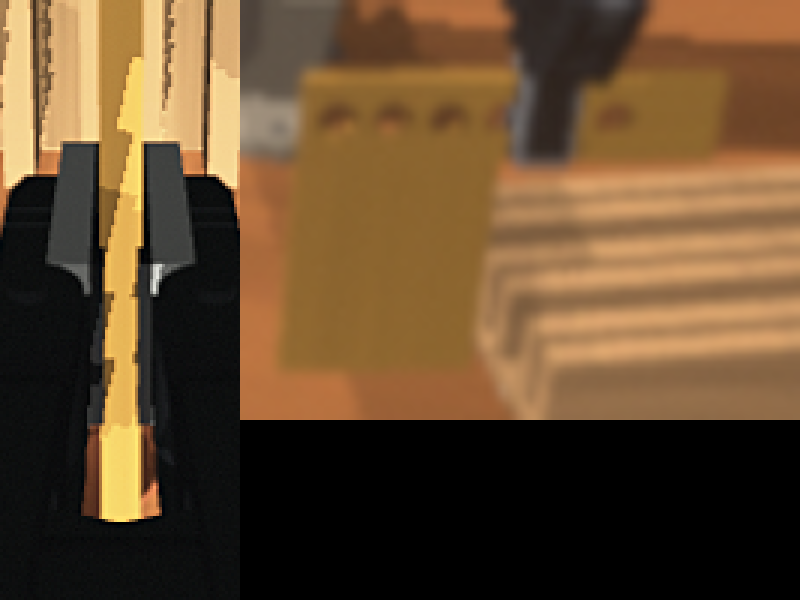

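```bash
python3 - <<'E'
from h import *
c=np.load('w3.npy',allow_pickle=True).item(); cs=viewer.calibration("scene")
T=R.from_euler('xyz',[180,0,105.41],degrees=True);t=np.array([515.9,229.8,260.1])
for p in ([65,0,-15],[65,0,19],[-87,0,-15],[0,0,-15]):
    X=t+T.apply(p);print(p,X.round(1),proj(c,X).round(1),proj(cs,X).round(1))
E
```

```text
[65, 0, -15] [498.6 292.5 275.1] [317.3 130.6] [424.3 150.4]
[65, 0, 19] [498.6 292.5 241.1] [318.  122.3] [422.  162.3]
[-87, 0, -15] [539.  145.9 275.1] [318.2 485. ] [364.  150.5]
[0, 0, -15] [515.9 229.8 275.1] [317.8 311.5] [398.7 150.4]
```

```bash
python3 -c "
from h import *
go([440,-260,262],92.7)"
```

```text
t 4.47 pos [515.9 229.8 260.1] rpy [-179.89    0.    105.41] F [ 0.15 -0.12 -5.08] M [ 0.169  0.047 -0.016] gap 3.9
shift [-452.  -203.3   -1.5] turn [-0.11  0.02 12.71]
```

Emit:
carry_out:
  commands:
    - [[0,-25,-11,0,0,0,1],[0,-60,-27,0,0,0,3],[0,-100,-45,0,0,0,5],[0,-145,-65,0,0,0,7],[0,-190,-86,0,0,0,9]]

```text
time: 5.1
tool_pos: [482.9, 22.6, 259.9]
tcp_rot: [-179.9, -0.0, 96.4]
ft_force: [0.7, 0.4, -4.7]
finger_gap: 4.0
```

```bash
python3 -c "
from h import *
go([440,-260,262],92.7)"
```

```text
t 5.1 pos [482.9  22.6 259.9] rpy [-1.7988e+02 -1.0000e-02  9.6380e+01] F [ 0.7   0.35 -4.68] M [ 0.065 -0.102  0.053] gap 4.0
shift [-276.1  -74.    -2. ] turn [-0.12 -0.01  3.68]
```

Emit:
carry_out:
  commands:
    - [[0,-45,-12,0,0,0,0.7],[0,-100,-27,0,0,0,1.5],[0,-155,-41,0,0,0,2.5],[0,-205,-55,-1,0,0,3.2],[0,-245,-66,-2,0,0,3.7]]

```text
time: 5.72
tool_pos: [444.5, -228.6, 261.9]
tcp_rot: [-179.9, -0.1, 92.6]
ft_force: [0.8, -0.3, -4.7]
finger_gap: 4.0
```

Emit:
carry_out:
  commands:
    - [[0,-20,-5,0,0,0,0],[0,-28,-7,0,0,0,0],[0,-28,-7,0,0,0,0]]

```text
time: 6.1
tool_pos: [439.8, -254.9, 262.4]
tcp_rot: [-179.9, -0.1, 92.7]
ft_force: [1.1, 0.6, -4.8]
finger_gap: 3.9
```

```bash
python3 - <<'E'
from h import *
im,c=snap("wrist","wrist4.png"); np.save('w4.npy',c,allow_pickle=True)
go([440,-260,262],92.7)
print([proj(c,p).round(0) for p in ([496.4,-235.5,174.4],[565,-232,174.4],[591,-231,124])])
E
```

```text
t 6.15 pos [ 440.  -254.4  262.7] rpy [-1.7996e+02 -6.0000e-02  9.2730e+01] F [-0.41  0.2  -4.1 ] M [0.159 0.004 0.045] gap 3.5
shift [-5.6 -0.3  0.7] turn [-0.04 -0.06  0.03]
[array([410., 192.]), array([519., 192.]), array([517., 175.])]
```

View pics/wrist4.png

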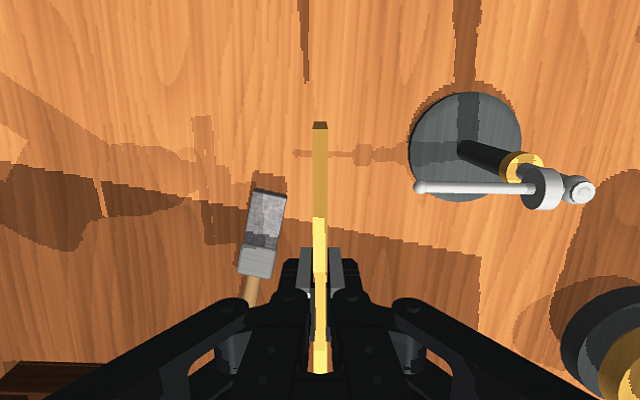

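Emit:
carry_out:
  commands:
    - [[0,0,-30,0,0,0,0],[0,0,-60,0,0,0,0],[0,0,-60,0,0,0,0]]

```text
time: 6.52
tool_pos: [379.3, -257.1, 263.2]
tcp_rot: [-180.0, -0.0, 92.7]
ft_force: [0.7, -0.7, -5.5]
finger_gap: 3.8
```

```bash
python3 - <<'E'
from h import *
im2,c2=snap("wrist","wrist5.png"); np.save('w5.npy',c2,allow_pickle=True)
im1=cv2.imread('pics/wrist4.png')[:,:,::-1]; c1=np.load('w4.npy',allow_pickle=True).item()
def rod(im,x0,x1,y0,y1):
    hsv=cv2.cvtColor(np.ascontiguousarray(im),cv2.COLOR_RGB2HSV); m=np.zeros(hsv.shape[:2],np.uint8)
    m[y0:y1,x0:x1]=((hsv[y0:y1,x0:x1,1]<40)&(hsv[y0:y1,x0:x1,2]>140))*255
    n,l,s,_=cv2.connectedComponentsWithStats(m); i=1+s[1:,4].argmax(); m=l==i
    print(s[i]); cols=range(s[i][0],s[i][0]+s[i][2]); 
    return [(u,np.where(m[:,u])[0].min(),np.where(m[:,u])[0].max()) for u in cols]
A=rod(im1,400,600,150,230);B=rod(im2,440,640,150,230)
print(A[::6]);print(B[::6])
E
```

```text
[ 415  182  121   12 1027]
[ 512  183  123   12 1018]
[(415, np.int64(188), np.int64(191)), (421, np.int64(183), np.int64(193)), (427, np.int64(184), np.int64(191)), (433, np.int64(184), np.int64(192)), (439, np.int64(184), np.int64(192)), (445, np.int64(184), np.int64(192)), (451, np.int64(184), np.int64(192)), (457, np.int64(185), np.int64(192)), (463, np.int64(185), np.int64(193)), (469, np.int64(185), np.int64(192)), (475, np.int64(185), np.int64(193)), (481, np.int64(185), np.int64(193)), (487, np.int64(185), np.int64(193)), (493, np.int64(185), np.int64(192)), (499, np.int64(185), np.int64(193)), (505, np.int64(185), np.int64(193)), (511, np.int64(186), np.int64(193)), (517, np.int64(186), np.int64(193)), (523, np.int64(186), np.int64(193)), (529, np.int64(187), np.int64(193)), (535, np.int64(189), np.int64(190))]
[(512, np.int64(191), np.int64(192)), (518, np.int64(185), np.int64(194)), (524, np.int64(184), np.int64(192)), (530, np.int64(185), np.int64(192)), (536, np.int64(185), np.int64(193)), (542, np.int64(185), np.int64(193)), (548, np.int64(185), np.int64(192)), (554, np.int64(185), np.int64(192)), (560, np.int64(185), np.int64(193)), (566, np.int64(185), np.int64(193)), (572, np.int64(186), np.int64(193)), (578, np.int64(186), np.int64(193)), (584, np.int64(186), np.int64(193)), (590, np.int64(186), np.int64(193)), (596, np.int64(186), np.int64(193)), (602, np.int64(186), np.int64(193)), (608, np.int64(186), np.int64(193)), (614, np.int64(186), np.int64(194)), (620, np.int64(186), np.int64(194)), (626, np.int64(187), np.int64(194)), (632, np.int64(188), np.int64(193))]
```

```bash
python3 - <<'E'
from h import *
c1=np.load('w4.npy',allow_pickle=True).item();c2=np.load('w5.npy',allow_pickle=True).item();cs=viewer.calibration("scene");ct=viewer.calibration("top")
b1,b2=(422.3,188.),(519.6,189.)
print(tri((c1,b1),(c2,b2)),tri((c1,b1),(c2,b2),(cs,(233.7,159.5)),(ct,(404.5,201.2))), tri((c1,b1),(cs,(233.7,159.5))),tri((c2,b2),(ct,(404.5,201.2))))
for z in (172,174,176,178):
    p=onz(c1,b1,z);q=onz(c1,(525,189.8),z);p2=onz(c2,b2,z);q2=onz(c2,(622,190.2),z)
    print(z,p.round(1),q.round(1),p2.round(1),q2.round(1),[np.degrees(np.arctan2((b-a)[1],(b-a)[0])).round(2) for a,b in((p,q),(p2,q2))], np.linalg.norm(q-p))
E
```

```text
(array([ 502.45577982, -231.46911857,  178.38597479]), [np.float64(0.14275442884346687), np.float64(0.14275442884354286)]) (array([ 500.46000771, -232.45505554,  178.71399333]), [np.float64(2.2184007726790953), np.float64(1.9007534249197402), np.float64(1.5686420929834992), np.float64(4.669304714474349)]) (array([ 502.62088816, -231.6573197 ,  178.16430086]), [np.float64(0.28481689959106093), np.float64(0.2848168995909839)]) (array([ 496.11372529, -230.63211381,  189.20011551]), [np.float64(1.5692259861962572), np.float64(1.5692259861962436)])
172 [ 504.5 -232.9  172. ] [ 569.8 -231.1  172. ] [ 506.4 -233.1  172. ] [ 571.  -230.9  172. ] [np.float64(1.6), np.float64(1.96)] 65.32456192294889
174 [ 503.8 -232.4  174. ] [ 568.5 -230.6  174. ] [ 505.1 -232.7  174. ] [ 569.1 -230.5  174. ] [np.float64(1.6), np.float64(1.96)] 64.71361637410598
176 [ 503.2 -231.9  176. ] [ 567.3 -230.1  176. ] [ 503.9 -232.2  176. ] [ 567.3 -230.   176. ] [np.float64(1.6), np.float64(1.96)] 64.10267082526292
178 [ 502.6 -231.4  178. ] [ 566.  -229.6  178. ] [ 502.7 -231.7  178. ] [ 565.5 -229.6  178. ] [np.float64(1.6), np.float64(1.96)] 63.491725276419906
```

```bash
python3 -c "
from h import *
go([520,-273,222],92.2)"
```

```text
t 6.58 pos [ 380.1 -257.2  263.5] rpy [1.7996e+02 1.0000e-02 9.2740e+01] F [ 0.66  0.21 -3.97] M [ 0.145 -0.    -0.071] gap 3.6
shift [-22.5 138.9  41.6] turn [0.04 0.01 0.54]
```

Emit:
carry_out:
  commands:
    - [[0,-12,40,0,0,0,0.5],[0,-22.5,90,0,0,0,0.5],[0,-22.5,130,10,0,0,0.5],[0,-22.5,139,30,0,0,0.5],[0,-22.5,139,41,0,0,0.5]]

```text
time: 7.2
tool_pos: [519.9, -272.5, 219.8]
tcp_rot: [-179.8, -0.1, 92.3]
ft_force: [-0.7, -0.2, -4.6]
finger_gap: 4.3
```

Emit:
carry_out:
  commands:
    - [[0,0,0,5,0,0,0],[0,0,0,10,0,0,0],[0,0,0,12,0,0,0],[0,0,0,13,0,0,0],[0,0,0,13,0,0,0]]

```text
time: 7.82
tool_pos: [520.1, -274.1, 209.7]
tcp_rot: [180.0, 0.0, 92.2]
ft_force: [-0.5, -0.1, -4.9]
finger_gap: 3.9
```

```bash
python3 -c "
from h import *
go([520,-273,201],92.2)"
```

```text
t 7.83 pos [ 520.1 -274.1  209.7] rpy [1.7997e+02 2.0000e-02 9.2200e+01] F [-0.51 -0.09 -4.86] M [ 0.142  0.017 -0.047] gap 3.9
shift [ 1.1 -0.   8.7] turn [0.03 0.02 0.  ]
```

Emit:
carry_out:
  commands:
    - [[0,0,0,1,0,0,0],[0,0,0,2,0,0,0],[0,0,0,3,0,0,0],[0,0,0,4,0,0,0],[0,0,0,4,0,0,0]]

```text
time: 8.45
tool_pos: [520.0, -273.9, 205.1]
tcp_rot: [-180.0, -0.0, 92.2]
ft_force: [-1.3, 0.5, -5.0]
finger_gap: 3.8
```

Emit:
carry_out:
  commands:
    - [[0,0,0,1,0,0,0],[0,0,0,2,0,0,0],[0,0,0,2,0,0,0]]

```text
time: 8.82
tool_pos: [520.0, -273.9, 203.2]
tcp_rot: [-180.0, -0.0, 92.2]
ft_force: [-0.3, -0.6, -4.2]
finger_gap: 4.3
```

Emit:
carry_out:
  commands:
    - [[0,0,0,1,0,0,0],[0,0,0,1,0,0,0]]

```text
time: 9.07
tool_pos: [520.0, -273.9, 202.2]
tcp_rot: [-180.0, -0.0, 92.2]
ft_force: [-0.2, 0.5, -4.4]
finger_gap: 4.0
```

```bash
python3 -c "
from h import *
go([520,-273,201],92.2)"
```

```text
t 9.07 pos [ 520.  -273.9  202.2] rpy [-1.7999e+02 -1.0000e-02  9.2210e+01] F [-0.19  0.53 -4.41] M [ 0.209  0.005 -0.077] gap 4.0
shift [0.9 0.  1.2] turn [-0.01 -0.01  0.01]
```

Emit:
carry_out:
  commands:
    - [[0,0,0,0.5,0,0,0],[0,0,0,0.5,0,0,0]]

```text
time: 9.32
tool_pos: [520.0, -273.9, 201.7]
tcp_rot: [-180.0, -0.0, 92.2]
ft_force: [0.7, 0.8, -4.9]
finger_gap: 4.2
```

Emit:
carry_out:
  commands:
    - [[0,0,0,0.5,0,0,0],[0,0,0,0.5,0,0,0]]

```text
time: 9.57
tool_pos: [520.0, -273.9, 201.2]
tcp_rot: [-180.0, -0.0, 92.2]
ft_force: [0.6, -0.1, -5.0]
finger_gap: 4.2
```

Emit:
carry_out:
  commands:
    - [[0,0,0,0.5,0,0,0],[0,0,0,0.5,0,0,0]]

```text
time: 9.82
tool_pos: [520.1, -274.0, 200.9]
tcp_rot: [180.0, 0.0, 92.2]
ft_force: [0.7, 0.8, -4.6]
finger_gap: 3.6
```

```bash
python3 -c "
from h import *
go([520,-273,201],92.2)"
```

```text
t 9.82 pos [ 520.1 -274.   200.9] rpy [179.99   0.    92.21] F [ 0.73  0.81 -4.59] M [ 0.148 -0.018  0.054] gap 3.6
shift [ 1.  -0.1 -0.1] turn [0.01 0.   0.01]
```

Emit:
carry_out:
  commands:
    - [[0,0,0,0.5,0,0,0],[0,0,0,0.5,0,0,0]]

```text
time: 10.07
tool_pos: [520.2, -274.0, 200.6]
tcp_rot: [180.0, 0.0, 92.2]
ft_force: [-0.2, 0.3, -1.5]
finger_gap: 3.9
```

Emit:
carry_out:
  commands:
    - [[0,0,0,0.5,0,0,0],[0,0,0,0.5,0,0,0]]

```text
time: 10.32
tool_pos: [520.2, -274.0, 200.4]
tcp_rot: [180.0, 0.0, 92.2]
ft_force: [-1.4, 1.7, 2.2]
finger_gap: 4.1
```

Emit:
carry_out:
  commands:
    - [[0,0,0,0.5,0,0,0],[0,0,0,0.5,0,0,0]]

```text
time: 10.58
tool_pos: [520.3, -274.1, 200.1]
tcp_rot: [180.0, 0.0, 92.2]
ft_force: [-2.4, 0.2, 5.1]
finger_gap: 3.9
```

Emit:
carry_out:
  commands:
    - [[0,0,0,0.5,0,0,0],[0,0,0,0.5,0,0,0]]

```text
time: 10.82
tool_pos: [520.4, -274.1, 199.9]
tcp_rot: [179.9, 0.0, 92.2]
ft_force: [-3.5, 1.4, 7.1]
finger_gap: 4.0
```

```bash
python3 -c "
from h import *
go([520,-273,201],92.2)"
```

```text
t 10.82 pos [ 520.4 -274.1  199.9] rpy [1.7994e+02 4.0000e-02 9.2220e+01] F [-3.51  1.41  7.12] M [0.852 0.552 0.147] gap 4.0
shift [ 1.1 -0.4 -1.1] turn [0.06 0.04 0.02]
```

Emit:
carry_out:
  commands:
    - [[0,0,0,-7,0,0,0],[0,0,0,-15,0,0,0],[0,15,0,-15,0,0,0],[0,35,0,-15,0,0,0],[0,45,0,-15,0,0,0]]

```text
time: 11.45
tool_pos: [518.1, -226.8, 213.3]
tcp_rot: [-180.0, -0.0, 92.3]
ft_force: [0.6, -0.4, -5.3]
finger_gap: 4.2
```

Emit:
carry_out:
  commands:
    - [[0,0,0,0,0,0,0],[0,1,0,0,0,0,0],[0,2,0,0,0,0,0],[0,2,0,0,0,0,0]]

```text
time: 11.95
tool_pos: [518.2, -227.2, 213.7]
tcp_rot: [-180.0, 0.0, 92.2]
ft_force: [0.4, 0.0, -4.2]
finger_gap: 4.0
```

```bash
python3 -c "
from h import *
go([520,-223,214],92.2)"
```

```text
t 11.95 pos [ 518.2 -227.2  213.7] rpy [-180.      0.     92.19] F [ 0.38  0.02 -4.22] M [0.093 0.049 0.008] gap 4.0
shift [ 4.2  2.  -0.3] turn [-0.    0.   -0.01]
```

Emit:
carry_out:
  commands:
    - [[0,1,0,0,0,0,0],[0,2,0,0,0,0,0],[0,2,0,0,0,0,0]]

```text
time: 12.32
tool_pos: [518.2, -224.9, 213.8]
tcp_rot: [-180.0, -0.0, 92.2]
ft_force: [0.2, -0.8, -4.2]
finger_gap: 3.7
```

Emit:
carry_out:
  commands:
    - [[0,0.7,0,0,0,0,0],[0,0.7,0,0,0,0,0]]

```text
time: 12.58
tool_pos: [518.2, -224.2, 213.8]
tcp_rot: [180.0, 0.0, 92.2]
ft_force: [0.5, -0.5, -4.3]
finger_gap: 4.3
```

Emit:
carry_out:
  commands:
    - [[0,0.7,0,0,0,0,0],[0,0.7,0,0,0,0,0]]

```text
time: 12.82
tool_pos: [518.1, -223.5, 213.8]
tcp_rot: [-180.0, -0.0, 92.2]
ft_force: [0.2, -0.2, -4.1]
finger_gap: 4.1
```

Emit:
carry_out:
  commands:
    - [[0,0.7,0,0,0,0,0],[0,0.7,0,0,0,0,0]]

```text
time: 13.08
tool_pos: [518.1, -222.8, 213.8]
tcp_rot: [180.0, 0.0, 92.2]
ft_force: [0.1, 0.5, -4.9]
finger_gap: 4.1
```

```bash
python3 -c "
from h import *
go([520,-223,214],92.2)"
```

```text
t 13.07 pos [ 518.1 -222.8  213.8] rpy [180.     0.    92.22] F [ 0.09  0.46 -4.86] M [ 0.155  0.03  -0.003] gap 4.1
shift [-0.2  1.9 -0.2] turn [0.   0.   0.02]
```

Emit:
carry_out:
  commands:
    - [[0,0.7,0,0,0,0,0],[0,0.7,0,0,0,0,0]]

```text
time: 13.32
tool_pos: [518.1, -222.1, 213.8]
tcp_rot: [180.0, -0.0, 92.2]
ft_force: [0.1, 0.4, -5.2]
finger_gap: 4.3
```

Emit:
carry_out:
  commands:
    - [[0,0.7,0,0,0,0,0],[0,0.7,0,0,0,0,0]]

```text
time: 13.58
tool_pos: [518.0, -221.4, 213.8]
tcp_rot: [-180.0, 0.0, 92.2]
ft_force: [0.2, 0.4, -5.2]
finger_gap: 4.1
```

Emit:
carry_out:
  commands:
    - [[0,0.7,0,0,0,0,0],[0,0.7,0,0,0,0,0]]

```text
time: 13.82
tool_pos: [518.0, -220.9, 213.8]
tcp_rot: [180.0, 0.0, 92.2]
ft_force: [0.6, -1.2, -5.6]
finger_gap: 4.2
```

```bash
python3 -c "
from h import *
go([520,-223,214],92.2)"
```

```text
t 13.82 pos [ 518.  -220.9  213.8] rpy [1.800e+02 2.000e-02 9.221e+01] F [ 0.6  -1.16 -5.57] M [-0.071  0.02   0.036] gap 4.2
shift [-2.1  1.9 -0.2] turn [0.   0.02 0.01]
```

Emit:
carry_out:
  commands:
    - [[0,0.5,0,0,0,0,0],[0,0.5,0,0,0,0,0]]

```text
time: 14.08
tool_pos: [518.0, -220.7, 213.8]
tcp_rot: [180.0, 0.0, 92.2]
ft_force: [0.6, -4.7, -6.1]
finger_gap: 4.0
```

```bash
python3 -c "
from h import *
go([520,-223,214],92.2)"
```

```text
t 14.07 pos [ 518.  -220.7  213.8] rpy [1.7999e+02 5.0000e-02 9.2200e+01] F [ 0.63 -4.74 -6.1 ] M [-0.578 -0.038  0.032] gap 4.0
shift [-2.4  1.9 -0.2] turn [0.01 0.05 0.  ]
```

Emit:
carry_out:
  commands:
    - [[0,-3,-5,0,0,0,0],[0,-3,-25,0,0,0,0],[0,5,-40,8,0,0,0],[0,18,-40,22,0,0,0],[0,23.5,-40,33.5,0,0,0]]

```text
time: 14.7
tool_pos: [477.0, -197.2, 179.3]
tcp_rot: [-180.0, -0.0, 92.2]
ft_force: [-0.6, 0.9, -4.4]
finger_gap: 4.2
```

Emit:
carry_out:
  commands:
    - [[0,0,0,0,0,0,0],[0,0,0,0,0,0,0]]

```text
time: 14.95
tool_pos: [477.5, -198.4, 180.5]
tcp_rot: [180.0, 0.0, 92.2]
ft_force: [0.3, 0.5, -4.6]
finger_gap: 4.0
```

```bash
python3 -c "
from h import *
go([480,-196,180.3],92.2)
im,c=snap('wrist','wrist6.png');a,cs=snap('scene','scene6.png')
f=lambda im,x,y,w,h,W,H:cv2.resize(im[y:y+h,x:x+w,::-1],(W,H),interpolation=cv2.INTER_CUBIC)
cv2.imwrite('pics/c6.png',np.hstack([f(a,190,130,80,100,400,500),f(im,200,100,240,300,400,500)]))
"
```

```text
t 14.95 pos [ 477.5 -198.4  180.5] rpy [1.7999e+02 1.0000e-02 9.2240e+01] F [ 0.33  0.48 -4.58] M [ 0.192  0.006 -0.005] gap 4.0
shift [2.3 2.6 0.2] turn [0.01 0.01 0.04]
```

View pics/c6.png

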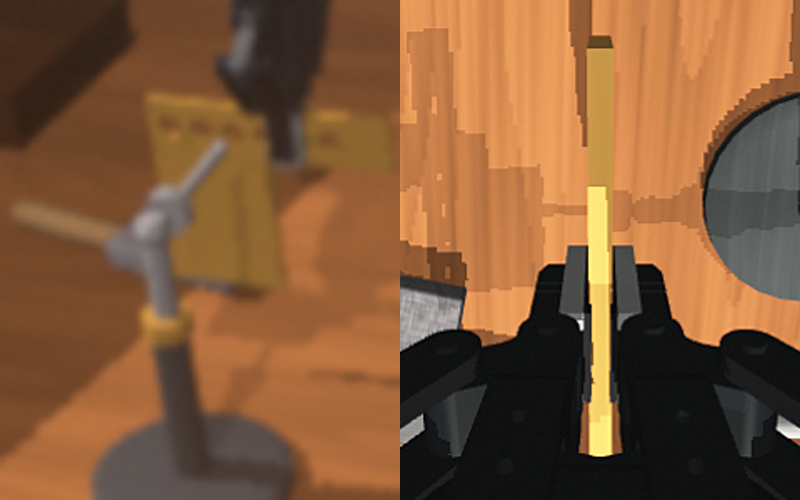

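Emit:
carry_out:
  commands:
    - [[0,0,4,0,0,0,0],[0,0,8,0,0,0,0],[0,0,12,0,0,0,0],[0,0,15,0,0,0,0],[0,0,17,0,0,0,0]]

```text
time: 15.68
tool_pos: [494.3, -197.6, 180.2]
tcp_rot: [-180.0, -0.0, 92.2]
ft_force: [-0.8, -1.0, -4.6]
finger_gap: 4.0
```

Emit:
carry_out:
  commands:
    - [[0,0,1.5,0,0,0,0],[0,0,3,0,0,0,0],[0,0,3,0,0,0,0]]

```text
time: 16.05
tool_pos: [497.1, -197.6, 180.3]
tcp_rot: [-180.0, 0.0, 92.2]
ft_force: [1.1, 0.3, -5.1]
finger_gap: 4.3
```

Emit:
carry_out:
  commands:
    - [[0,0,1.5,0,0,0,0],[0,0,3,0,0,0,0],[0,0,3,0,0,0,0]]

```text
time: 16.42
tool_pos: [500.2, -197.4, 180.3]
tcp_rot: [180.0, 0.0, 92.2]
ft_force: [0.2, -0.2, -4.3]
finger_gap: 4.3
```

Emit:
carry_out:
  commands:
    - [[0,0,1.5,0,0,0,0],[0,0,3,0,0,0,0],[0,0,3,0,0,0,0]]

```text
time: 16.8
tool_pos: [503.2, -197.3, 180.3]
tcp_rot: [180.0, 0.0, 92.2]
ft_force: [0.6, 0.7, -4.8]
finger_gap: 3.7
```

```bash
python3 -c "
from h import *
go([565,-196,180.3],92.2)
"
```

```text
t 16.8 pos [ 503.2 -197.3  180.3] rpy [180.     0.    92.22] F [ 0.57  0.7  -4.77] M [0.173 0.043 0.005] gap 3.7
shift [-1.1 61.8  0. ] turn [0.   0.   0.02]
```

Emit:
carry_out:
  commands:
    - [[0,0,5,0,0,0,0],[0,0,10,0,0,0,0],[0,0,15,0,0,0,0],[0,0,20,0,0,0,0],[0,0,25,0,0,0,0]]

```text
time: 17.42
tool_pos: [528.5, -196.3, 180.3]
tcp_rot: [-180.0, -0.0, 92.2]
ft_force: [0.2, -0.1, -5.2]
finger_gap: 4.0
```

Emit:
carry_out:
  commands:
    - [[0,0,5,0,0,0,0],[0,0,10,0,0,0,0],[0,0,15,0,0,0,0],[0,0,20,0,0,0,0],[0,0,25,0,0,0,0]]

```text
time: 18.05
tool_pos: [553.4, -195.4, 180.3]
tcp_rot: [-180.0, 0.0, 92.2]
ft_force: [0.1, 0.2, -4.2]
finger_gap: 4.0
```

```bash
python3 -c "
from h import *
go([565,-196,180.3],92.2)
"
```

```text
t 18.05 pos [ 553.4 -195.4  180.3] rpy [-180.      0.     92.21] F [ 0.07  0.16 -4.2 ] M [ 0.174  0.021 -0.029] gap 4.0
shift [-1.1 11.6 -0. ] turn [-0.    0.    0.01]
```

Emit:
carry_out:
  commands:
    - [[0,0,3,0,0,0,0],[0,0,6,0,0,0,0],[0,0,8,0,0,0,0],[0,0,8,0,0,0,0]]

```text
time: 18.55
tool_pos: [561.1, -195.1, 180.3]
tcp_rot: [-180.0, -0.0, 92.2]
ft_force: [-0.7, 0.3, -4.8]
finger_gap: 4.1
```

Emit:
carry_out:
  commands:
    - [[0,0,1,0,0,0,0],[0,0,2,0,0,0,0],[0,0,2,0,0,0,0]]

```text
time: 18.92
tool_pos: [563.1, -195.0, 180.3]
tcp_rot: [180.0, 0.0, 92.2]
ft_force: [0.5, -0.1, -4.8]
finger_gap: 3.8
```

Emit:
carry_out:
  commands:
    - [[0,0,1,0,0,0,0],[0,0,1,0,0,0,0]]

```text
time: 19.18
tool_pos: [564.1, -194.9, 180.3]
tcp_rot: [180.0, 0.0, 92.2]
ft_force: [0.3, -0.8, -5.4]
finger_gap: 3.5
```

Emit:
carry_out:
  commands:
    - [[0,0,1,0,0,0,0],[0,0,1,0,0,0,0]]

```text
time: 19.42
tool_pos: [565.1, -194.9, 180.3]
tcp_rot: [180.0, -0.0, 92.2]
ft_force: [-0.2, -0.1, -4.2]
finger_gap: 3.5
```

```bash
python3 -c "
from h import *
go([565,-196,180.3],92.2)
"
```

```text
t 19.43 pos [ 565.1 -194.9  180.3] rpy [180.    -0.    92.22] F [-0.16 -0.05 -4.17] M [0.182 0.04  0.011] gap 3.5
shift [-1.1 -0.2  0. ] turn [ 0.   -0.    0.02]
```

Emit:
carry_out:
  commands:
    - [[0,0,1,0,0,0,0],[0,0,1,0,0,0,0]]

```text
time: 19.68
tool_pos: [566.0, -194.9, 180.3]
tcp_rot: [-180.0, -0.0, 92.2]
ft_force: [-0.4, -0.4, -4.2]
finger_gap: 4.1
```

Emit:
carry_out:
  commands:
    - [[0,0,0.7,0,0,0,0],[0,0,0.7,0,0,0,0]]

```text
time: 19.92
tool_pos: [566.3, -194.9, 180.2]
tcp_rot: [-179.9, -0.0, 92.2]
ft_force: [-5.1, 0.9, -2.4]
finger_gap: 4.3
```

Emit:
carry_out:
  commands:
    - [[0,0,0.7,0,0,0,0],[0,0,0.7,0,0,0,0]]

```text
time: 20.18
tool_pos: [566.4, -194.9, 180.2]
tcp_rot: [-179.9, -0.0, 92.2]
ft_force: [-9.0, 0.9, -0.2]
finger_gap: 4.1
```

Emit:
carry_out:
  commands:
    - [[0,0,0.7,0,0,0,0],[0,0,0.7,0,0,0,0]]

```text
time: 20.42
tool_pos: [566.5, -194.8, 180.2]
tcp_rot: [-179.8, -0.0, 92.2]
ft_force: [-12.3, 1.4, 1.7]
finger_gap: 4.0
```

```bash
python3 -c "
from h import *
go([565,-196,180.3],92.2)
"
```

```text
t 20.43 pos [ 566.5 -194.8  180.2] rpy [-1.7979e+02 -3.0000e-02  9.2180e+01] F [-12.31   1.39   1.66] M [ 0.174  1.867 -0.385] gap 4.0
shift [-1.1 -1.6 -0.1] turn [-0.21 -0.03 -0.02]
```

Emit:
carry_out:
  commands:
    - [[0,0,-0.8,0,0,0,0],[0,0,-1.6,0,0,0,0],[0,0,-1.6,0.7,0,0,0],[0,0,-1.6,1.4,0,0,0],[0,0,-1.6,2,0,0,0]]

```text
time: 21.05
tool_pos: [566.3, -195.1, 178.5]
tcp_rot: [-180.0, 0.0, 92.2]
ft_force: [-6.7, 0.3, -0.6]
finger_gap: 4.2
```

Emit:
carry_out:
  commands:
    - [[0,0,0,0.5,0,0,0],[0,0,0,0.5,0,0,0]]

```text
time: 21.3
tool_pos: [566.3, -195.1, 178.0]
tcp_rot: [-180.0, 0.0, 92.2]
ft_force: [-6.2, -0.3, -1.7]
finger_gap: 4.0
```

Emit:
carry_out:
  commands:
    - [[0,0,0,0.5,0,0,0],[0,0,0,0.5,0,0,0]]

```text
time: 21.55
tool_pos: [566.3, -195.1, 177.5]
tcp_rot: [-180.0, 0.0, 92.2]
ft_force: [-5.5, 0.0, -0.2]
finger_gap: 4.0
```

```bash
python3 -c "
from h import *
go([565,-196,177],92.2)
"
```

```text
t 21.55 pos [ 566.3 -195.1  177.5] rpy [-1.7997e+02  2.0000e-02  9.2200e+01] F [-5.47  0.05 -0.23] M [-0.002  0.861 -0.256] gap 4.0
shift [-0.8 -1.3  0.5] turn [-0.03  0.02  0.  ]
```

Emit:
carry_out:
  commands:
    - [[0,0,-0.7,0,0,0,0],[0,0,-0.7,0,0,0,0]]

```text
time: 21.8
tool_pos: [566.0, -195.0, 177.4]
tcp_rot: [180.0, 0.0, 92.2]
ft_force: [-2.0, -0.9, -4.2]
finger_gap: 3.7
```

Emit:
carry_out:
  commands:
    - [[0,0,-0.3,0.4,0,0,0],[0,0,-0.3,0.4,0,0,0]]

```text
time: 22.05
tool_pos: [565.9, -194.8, 176.9]
tcp_rot: [180.0, 0.0, 92.2]
ft_force: [0.6, -0.2, -4.6]
finger_gap: 3.9
```

```bash
python3 -c "
from h import *
go([565,-196,177],92.2)
"
```

```text
t 22.05 pos [ 565.9 -194.8  176.9] rpy [179.96   0.    92.23] F [ 0.64 -0.19 -4.6 ] M [ 0.082 -0.067  0.005] gap 3.9
shift [-1.1 -0.9 -0.1] turn [0.04 0.   0.03]
```

Emit:
carry_out:
  commands:
    - [[0,0,0.2,0.4,0,0,0],[0,0,0.2,0.4,0,0,0]]

```text
time: 22.3
tool_pos: [565.9, -194.9, 176.8]
tcp_rot: [180.0, 0.0, 92.2]
ft_force: [-0.2, 0.0, -2.3]
finger_gap: 4.2
```

Emit:
carry_out:
  commands:
    - [[0,0,0,0.4,0,0,0],[0,0,0,0.4,0,0,0]]

```text
time: 22.55
tool_pos: [566.0, -194.9, 176.6]
tcp_rot: [180.0, 0.0, 92.2]
ft_force: [-1.5, 0.8, 0.6]
finger_gap: 4.2
```

```bash
python3 -c "
from h import *
go([565,-196,177],92.2)
"
```

```text
t 22.55 pos [ 566.  -194.9  176.6] rpy [1.7996e+02 1.0000e-02 9.2220e+01] F [-1.47  0.76  0.62] M [ 0.133  0.195 -0.059] gap 4.2
shift [-1.1 -1.  -0.4] turn [0.04 0.01 0.02]
```

Emit:
carry_out:
  commands:
    - [[0,0,0,0,0,0,0],[0,0,0,0,0,0,0]]
  grip_force: 20

```text
time: 22.8
tool_pos: [566.0, -194.9, 176.5]
tcp_rot: [180.0, 0.0, 92.2]
ft_force: [-1.6, 1.8, 2.1]
finger_gap: 3.8
```

Emit:
carry_out:
  commands:
    - [[5,0,0,0,0,0,0],[6,0,0,0,0,0,0],[8,0,0,0,0,0,0],[11,0,0,0,0,0,0],[15,0,0,0,0,0,0]]

```text
time: 23.42
tool_pos: [565.7, -194.9, 176.0]
tcp_rot: [-180.0, -0.0, 92.2]
ft_force: [0.0, 0.6, -0.1]
finger_gap: 14.9
```

```bash
python3 -c "
from h import *
go([565,-196,177],92.2)
im,c=snap('wrist','wrist7.png');a,cs=snap('scene','scene7.png')
f=lambda im,x,y,w,h,W,H:cv2.resize(im[y:y+h,x:x+w,::-1],(W,H),interpolation=cv2.INTER_CUBIC)
cv2.imwrite('pics/c7.png',np.hstack([f(a,190,120,80,100,400,500),f(im,200,100,240,300,400,500)]))
"
```

```text
t 23.43 pos [ 565.7 -194.9  176. ] rpy [-180.     -0.     92.22] F [ 0.02  0.61 -0.06] M [ 0.012  0.034 -0.015] gap 14.9
shift [-1.1 -0.8 -1. ] turn [-0.   -0.    0.02]
```

View pics/c7.png

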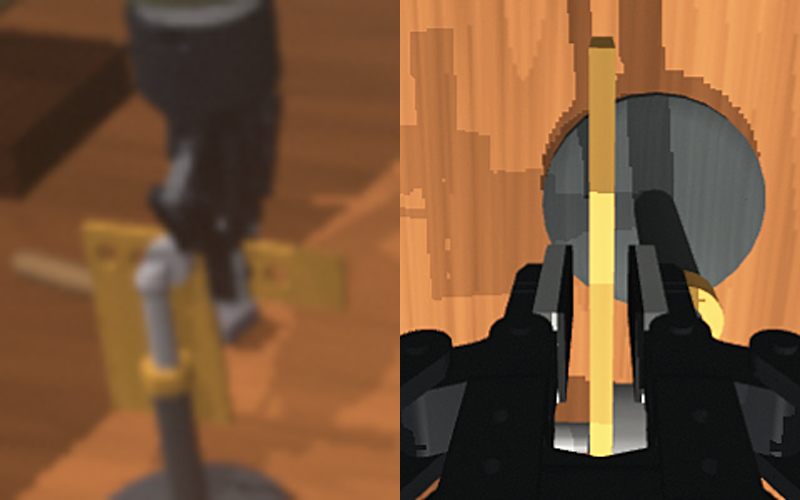

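Released: the force is zero, the plate hangs against the collar, and both pads are clear of it. Retracting straight up.

Emit:
carry_out:
  commands:
    - [[15,0,0,-4,0,0,0],[15,0,0,-12,0,0,0],[15,0,0,-25,0,0,0],[15,0,0,-45,0,0,0],[15,0,0,-70,0,0,0]]

```text
time: 24.15
tool_pos: [565.7, -194.9, 247.8]
tcp_rot: [180.0, 0.0, 92.2]
ft_force: [0.5, -0.9, 0.5]
finger_gap: 14.6
```

Emit:
carry_out:
  commands:
    - [[15,0,0,-30,0,0,0],[15,0,-40,-50,0,0,0],[15,10,-80,-60,0,0,0],[15,20,-110,-60,0,0,0],[15,20,-110,-60,0,0,0]]

```text
time: 24.78
tool_pos: [454.2, -179.0, 308.3]
tcp_rot: [179.9, 0.1, 92.2]
ft_force: [-0.1, 0.1, -0.2]
finger_gap: 15.1
```

```bash
python3 -c "
from h import *
go([565,-196,177],92.2)
im,c=snap('wrist','wrist8.png');a,cs=snap('scene','scene8.png')
f=lambda im,x,y,w,h,W,H:cv2.resize(im[y:y+h,x:x+w,::-1],(W,H),interpolation=cv2.INTER_CUBIC)
cv2.imwrite('pics/c8.png',np.hstack([f(a,190,140,100,100,400,400),f(im,340,100,300,300,400,400)]))
"
```

```text
t 24.77 pos [ 454.2 -179.   308.3] rpy [1.7985e+02 9.0000e-02 9.2190e+01] F [-0.11  0.12 -0.18] M [-0.003 -0.02   0.094] gap 15.1
shift [-21.  109.7 131.7] turn [ 0.15  0.09 -0.01]
```

View pics/c8.png

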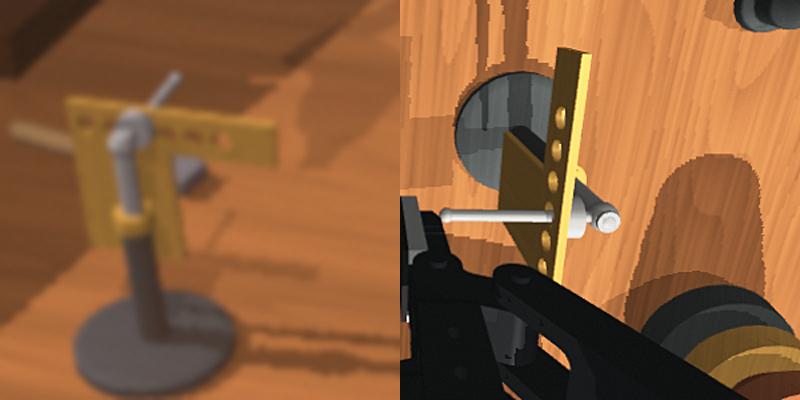

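```bash
python3 - <<'E'
from h import *
cs=viewer.calibration("scene");cw=viewer.calibration("wrist")
Y=np.array([-np.sin(np.radians(2.2)),np.cos(np.radians(2.2)),0]);h=np.array([567,-229.,174.4])
for y0 in (-3.8,16.2,36.2):
    P=lambda y,z:h+Y*(y-y0)+np.array([0,0,z-108.])
    print(y0,"leg",proj(cs,P(-37,125)).round(1),"end",proj(cs,P(115,125)).round(1),"wrist end",proj(cw,P(115,125)).round(1),"holes",[proj(cw,P(y,108)).round(0).tolist() for y in(76.2,56.2,36.2,16.2,-3.8)])
print("observed scene leg",190+67/4,140+98/4,"end",190+276/4,140+122/4,"wrist end",340+575*.75-300,100+50*.75)
E
```

```text
-3.8 leg [213.3 165.2] end [265.4 171. ] wrist end [482.5 111.1] holes [[465.0, 164.0], [462.0, 189.0], [459.0, 214.0], [456.0, 237.0], [453.0, 260.0]]
16.2 leg [206.7 164.4] end [258.4 170.2] wrist end [478.4 141.2] holes [[462.0, 189.0], [459.0, 214.0], [456.0, 237.0], [453.0, 260.0], [450.0, 282.0]]
36.2 leg [200.2 163.7] end [251.4 169.4] wrist end [474.5 169.8] holes [[459.0, 214.0], [456.0, 237.0], [453.0, 260.0], [450.0, 282.0], [448.0, 303.0]]
observed scene leg 206.75 164.5 end 259.0 170.5 wrist end 471.25 137.5
```

The observed corners match hole 3, level, to within 0.6 px. Holes 2 and 4 would be 6-7 px off. Handing in.

```bash
python3 -c "
from bench import r
print(r.hand_in())"
```

```text
the job is handed in; nothing more can be done
None
```

The brass L plate now hangs on the stand's hook by its third hole (plate y = +16.2 mm), level and back at the collar. I handed the job in at about 25 s of the 61 s allowed. I picked that hole because the plate's centre of mass works out at y = 16.15 mm.

- **Feeling for the hook:** I touched the rod from above with the strip's underside, and from the side with the leg's edge. That put the rod's axis about 178 mm above the table. The wrist camera gave 178.4 mm. The first scene and top estimate put the hook's end at 174 mm high and about 6 mm off in x, so I relied on the wrist camera and touch instead.
- **Hanging:** The hole slid over the end ball with no contact force. The plate touched the collar at up to about 12 N. I eased that off, lowered the plate until the rod carried its weight, and only then let go.
- **Last checks:** Wrist force was zero after release and the gripper was well clear. The top-edge corners in the scene image matched a level hang on hole 3 to 0.6 px, where the neighbouring holes would be 6–7 px off. In the wrist view the plate's far corner was about 8 px off the prediction, roughly what that camera's calibration error would give. Hole 3 was still the closest match there.
- **Not measured:** I judged the collar contact by feel and by picture, so a gap of a few tenths of a millimetre is possible. I did not check the bystanders one by one, but no unexpected contact forces showed up.

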